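Switch off and draw the wrong fuse

TASK

One of the three fuses in the switch on the bench is the wrong one: the slim one; the other two have full-width bodies. Turn the switch's rotary handle fully to OFF, a quarter turn anticlockwise, and only then lift the slim fuse out of its clips and hold it up to me, level and still, in the gripper about a hand's width (100 mm) above where it sat and still over the switch. Finish while holding it like that; leave the handle off, the other two fuses seated and the tools and parts lying right around the switch where they are.

Things in the scene. Friction and masses are not known exactly. Their poses are not given: they have to be found in the camera images.
- switch: Three-pole fused switch lying on its back, fixed on a plate 240 x 350 x 6 mm. Origin on the bench surface, under its middle; x runs along the fuses, away from the robot, y to the left across the poles, z up; yaw up to 0.3 rad. Poles at y = -112, -40, +32 mm, fuse middles at x = 0; any pole may hold the slim fuse. Black moulding, top 60 mm over the bench, ribs to 68 mm between the poles
- pole_clips (a point): middle of the middle pole, on the moulding's top, 60 mm over the bench (switch frame: 0, -40). Each pole has two upright spring clips at x = -51 and +51 mm, 26 mm long, 60 to 101 mm over the bench, pinching the fuse's end blades; barriers to 94 mm only at the terminals, over 69 mm from the middle along x
- mechanism (a point): middle of the top of the grey mechanism case, 85 mm over the bench (switch frame: 0, +112). The case is 190 mm long, 76 mm wide; on it the rotary handle, a round escutcheon (68 mm across, top 91 mm over the bench) and, at the robot end (x = -88 to -52 mm), a white contact block 10 mm high
- handle (a joint): angle of the rotary handle, rad. 0 = ON: long end points away from the robot, parallel to the fuses (switch +x). 1.571 = OFF: long end points left, away from the fuses (switch +y). Off is a quarter turn anticlockwise from above. Stops at both ends; an over-centre spring (up to 0.17 N m) pushes it from the middle to the nearer stop and keeps it there. Starts ON
- handle_grip (a point): point on the handle's vertical turning axis, inside the bar, 120 mm over the bench. Black bar 16 mm wide, bottom 99 mm and top 131 mm over the bench; reaches 69 mm from the axis at the long end, 23 mm at the short end. Site x axis points along the long end, z up
- slim_fuse: the wrong fuse: white ceramic body 67 (x) x 30 (y) x 40 mm high, blades 6 mm thick along x to 135 mm overall. Origin: centre of the body's underside, 72 mm over the bench when seated; x parallel to the switch's x. A thin 13 mm high metal T lug on top of each end (x = +-32 mm). 0.24 to 0.39 kg; the clips hold it with some 6 to 10 N over the first 20 mm. 34 mm free to the next fuse
- full_fuse_a: right fuse, full-width: like the slim one but the white body is 46 mm wide and 50 mm high; underside 66 mm, body top 116 mm, lug tops 129 mm over the bench when seated. Origin: centre of the body's underside. In another pole
- full_fuse_b: the other right fuse, same as full_fuse_a, in the remaining pole
- screwdriver: loose screwdriver, about 200 mm long, lying on the bench in front of (robot side of) the switch plate; origin at its underside
- spanner: loose flat spanner, about 190 mm long, lying left of the switch plate
- breaker: loose white three-pole modular circuit breaker, 86 x 54 x 69 mm high, standing right of the switch plate
- spare_fuse: a spare full-width fuse like full_fuse_a, standing loose on the bench behind the switch, not part of the job
Not all that is in view belongs to the job. Leave any blue or turquoise look-alike of the slim_fuse alone.

How it is judged:
On the way, in this order (a step that is already met when the one before it is completed fails the run):
1. the switch handle is turned to OFF (value of joint handle above 1.371 rad), for 0.2 s.
2. the slim fuse is lifted clear and held level and still in the gripper over the switch (z of slim_fuse in the frame of switch between 0.132 and 0.252 m and horizontal distance between slim_fuse and switch below 0.18 m and angle between slim_fuse's own z axis and vertical below 0.12 rad and contact force between slim_fuse and the fingers above 1 N and contact force between slim_fuse and switch below 0.05 N and contact force between slim_fuse and full_fuse_a below 0.05 N and contact force between slim_fuse and full_fuse_b below 0.05 N and linear speed of slim_fuse below 0.02 m/s and angular speed of slim_fuse below 0.15 rad/s), for 0.3 s.
At the end, for the whole second after the job is handed in: Handle within 0.2 rad of OFF; slim fuse carried by the fingers alone, 60-180 mm above its seat, within 180 mm of the switch's middle in plan, within 0.12 rad of level, under 20 mm/s and 0.15 rad/s; both full-width fuses seated within 6 mm and 0.08 rad (all of step 2 and value of joint handle above 1.371 rad and distance of each of full_fuse_a, full_fuse_b from where it was at the start of the episode below 0.006 m and angle between each of full_fuse_a, full_fuse_b's own z axis and vertical below 0.08 rad); the arm keeps its last pose, push and grip.
It fails at once if the slim fuse is drawn up (more than 6 mm) while the switch is not off (z of slim_fuse in the frame of switch above 0.078 m and value of joint handle below 1.27 rad).
It fails at once if a full-width fuse is pulled up or knocked out of its seat (more than 10 mm) (distance of any of full_fuse_a, full_fuse_b from where it was at the start of the episode above 0.01 m).
It fails at once if something around the switch is pushed away (more than 30 mm) (distance of any of screwdriver, spanner, breaker, spare_fuse from where it was at the start of the episode above 0.03 m).
It also fails if it takes over 48 s, if anything falls off the work surface, if the arm or the gripper's body presses on something with over 40 N, if the wrist force passes 120 N, or if a joint passes its speed limit or range.

ROBOT

A 6-joint arm with a two-finger parallel gripper is mounted at the origin on the work surface. World frame = base frame: x ahead of the robot, y to its left, z up, the work surface at z = 0. Lengths are in m, angles in rad, forces in N, time in s.
With the tool pointing down it reaches from about 0.35 to 0.85 m from the base axis. Payload 8.1 kg.
Tool frame: the origin (TCP) lies midway between the tips of the shut fingers; the grasp point (between the pads) lies 19 mm behind it (robot.grip_point_offset is the distance from the TCP to the grasp point, in m); z points along the fingers, y is the line along which they close (so a half turn about z gives the same grasp; the last joint's range is limited). The gripper opens to 93 mm and grips with 3 to 60 N. Pads are 15 mm wide; open, the fingers measure 128 mm over their backs; the gripper's body (75 mm by 188 mm) begins 65 mm behind the grasp point.
Start: joints at [-1.269, 0.13, 1.488, -0, 1.523, -0.085], TCP at [0.226, -0.556, 0.219] pointing down, gripper open.
Joint ranges: [-2.96, 2.96], [-0.89, 2.26], [0.02, 2.5], [-1.34, 4.48], [0, 2.73], [-2.66, 2.66]. Speed limits (rad/s): [2.39, 2.39, 2.79, 3.14, 3.14, 3.14].

INTERFACE

Orientations are given as a rotation vector (axis times angle).
In Python, from plant import robot, read_camera, job gives the robot as it stands.
- The arm moves only by the shell command python3 -m inch 'ROWS' [FORCE]. ROWS is JSON, one flat list of numbers, 5 for each row, row after row: the shift along the world's x, y, z in mm, then the turn about the world's z in degrees, then the opening in per cent of the stroke, from 0 (shut) to 100 (fully open). In form: [dx, dy, dz, yaw, hand, dx, dy, dz, yaw, hand, ...]. A call has 1 to 10 rows; each row is the pose to reach, as a shift and turn from the pose commanded when the call began; what a row does not reach only later rows make up. A row lasts 1/12 s, in which the tool goes at most 41.7 mm and 7.16 degrees, less where a joint would pass 70% of its speed; a pose out of reach is approached as far as the arm can. A call with a gripper value outside its range is refused whole. The fingers move at their own pace and stop on an object; FORCE is the grip in N (left out, the last holds). Time passes only in rows, so rows that repeat a pose let the fingers close. It gives the time, the measured TCP pose, the force, the opening and the grip force at its end, in the units of the state.
- robot.read_state(): the state, without advancing time (a new reading comes with each control period).
- read_camera(name): name is "scene" or "top"; returns a dict with "image" (400x640x3 uint8, blue, green, red), "K" (3x3 intrinsics, pixels), "D" ([k1, k2, p1, p2, k3] as OpenCV has them; the pictures are not rectified), "extrinsics" (4x4, takes a point from world to camera coordinates). Camera axes: x right, y down, z forward; pixel columns grow to the right and rows downward; lengths in m; the calibration is good to about 2 mm. A picture is of the moment at which its call begins. There is no depth.
- job.close_job(): hands the job in; it is judged then, once.
The state is a dict: "t": time; "q": joint angles; "dq": joint speeds; "joint_torque": joint torques, N m; "tool_pos": TCP position; "orientation": TCP orientation; "force": force on the tool from outside, world axes, zero at the start; "wrist_torque": the same for the moment, N m; "opening": finger opening in m; "gripper_force": force on a finger pad.
Only numpy, scipy, OpenCV 4.12 (cv2) and the standard library are available. Lean on these libraries where they do the work, as an engineer would, in place of code of your own. Each camera call takes 0.05 s, during which the arm holds its last target. There are 200 camera calls.

## Working session

There is one attempt and no reset: what is moved stays moved. The work goes in short steps, Python scripts to look and compute and a shell command to move; the robot and the scene stay as the last step left them, time stands still between calls to the robot, and variables do not carry over. Pictures are saved under pics/ and viewed, at most 10 in all, crops included, and the job is handed in when it is done.

```bash
mkdir -p pics; cat > h.py <<'E'
import numpy as np, cv2
from plant import robot, read_camera, job
def ray(c,uv):
    p=cv2.undistortPoints(np.array([[uv]],float),c["K"],np.array(c["D"],float))[0,0]
    T=np.array(c["extrinsics"]);R=T[:3,:3];o=-R.T@T[:3,3]
    return o,R.T@np.array([p[0],p[1],1])
def onplane(c,uv,z):
    o,d=ray(c,uv);return o+d*(z-o[2])/d[2]
def proj(c,P):
    T=np.array(c["extrinsics"]);r,_=cv2.Rodrigues(T[:3,:3])
    return cv2.projectPoints(np.array(P,float).reshape(-1,1,3),r,T[:3,3],c["K"],np.array(c["D"],float))[0][:,0]
E
python3 - <<'E'
from h import *
import pickle
for n in("scene","top"):
    c=read_camera(n);cv2.imwrite(f"pics/{n}0.png",c["image"]);pickle.dump(c,open(n+".pkl","wb"))
    T=np.array(c["extrinsics"]);print(n,-T[:3,:3].T@T[:3,3])
s=robot.read_state();print(s["t"],s["orientation"],s["force"],s["opening"])
E
```

```text
scene [ 1.21727935 -0.13284043  1.01508929]
top [0.40602632 0.04602968 1.27360162]
0.1 [-3.08143097e+00 -6.03491209e-01  2.54096843e-04] [-1.1101886  -0.03363173  0.61077787] 0.09288475858546466
```

View pics/top0.png

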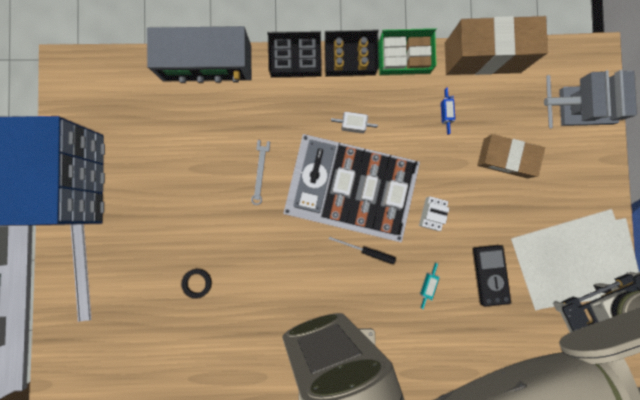

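View pics/scene0.png

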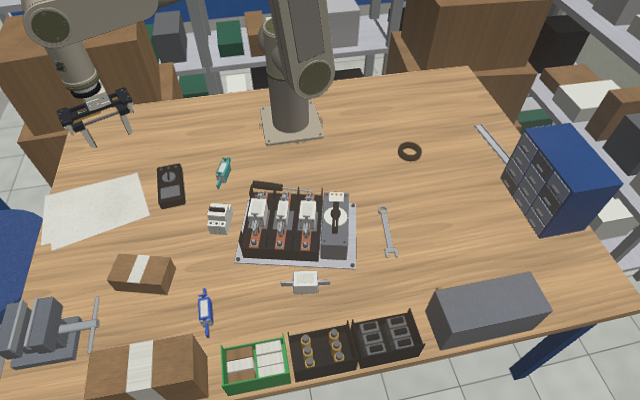

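Top view: the switch plate spans roughly (286,136)-(418,240). White bodies that could be taken for the slim fuse are the seated ones at (344,181), (370,187) and (396,194), the spare at (355,121), the blue look-alike at (448,108) and the turquoise one at (431,286). The seated middle one, (370,187), looks narrowest, so I'll check it in a close crop.

```bash
python3 - <<'E'
from h import *
import pickle
c=pickle.load(open("top.pkl","rb"));im=c["image"]
cv2.imwrite("pics/crop1.png",cv2.resize(im[125:250,275:430],None,fx=4.8,fy=4.8,interpolation=cv2.INTER_CUBIC))
# plate corners at z=6mm
hsv=cv2.cvtColor(im,cv2.COLOR_BGR2HSV)
sub=np.zeros(im.shape[:2],np.uint8);sub[125:250,275:425]=1
wood=((hsv[...,1]>60)&(hsv[...,2]>120)&(hsv[...,0]<25))
m=((~wood)&(sub>0)).astype(np.uint8)*255
m=cv2.morphologyEx(m,cv2.MORPH_OPEN,np.ones((3,3)))
cs=max(cv2.findContours(m,0,2)[0],key=cv2.contourArea)
print(cv2.contourArea(cs),cv2.minAreaRect(cs))
w=((hsv[...,1]<30)&(hsv[...,2]>200)&(sub>0)).astype(np.uint8)
n,l,st,ce=cv2.connectedComponentsWithStats(w)
for i in range(1,n):
    if st[i,4]>60:
        ct=cv2.findContours((l==i).astype(np.uint8),0,2)[0][0]
        print(ce[i],st[i,4],cv2.minAreaRect(ct),onplane(c,ce[i],.113))
for p in [(304,136),(418,158),(402,240),(286,212)]: print(p,onplane(c,p,.006))
E
```

```text
9444.5 ((351.4399108886719, 187.65235900878906), (122.34195709228516, 83.33706665039062), 13.392498016357422)
[314.03947368 176.28508772] 228 ((314.0, 175.5), (21.0, 22.0), 90.0) [0.53288965 0.05111681 0.113     ]
[342.96666667 181.88095238] 210 ((343.4706115722656, 181.11764526367188), (15.037208557128906, 21.828205108642578), 14.03624439239502) [ 0.51630727 -0.02536603  0.113     ]
[369.11764706 188.17647059] 119 ((369.4803466796875, 187.58360290527344), (8.760754585266113, 21.3006591796875), 13.240517616271973) [ 0.4980459  -0.09425593  0.113     ]
[395.78672986 194.30805687] 211 ((396.2527770996094, 193.90447998046875), (15.140541076660156, 21.88632583618164), 12.994616508483887) [ 0.48023856 -0.16428986  0.113     ]
[308.83478261 198.63478261] 115 ((308.23529052734375, 200.05885314941406), (14.55213737487793, 11.156637191772461), 14.03624439239502) [0.47370376 0.06614966 0.113     ]
(304, 136) [0.66335424 0.07839204 0.006     ]
(418, 158) [ 0.59138685 -0.25155709  0.006     ]
(402, 240) [ 0.35534934 -0.19691415  0.006     ]
(286, 212) [0.44274477 0.13465042 0.006     ]
```

View pics/crop1.png

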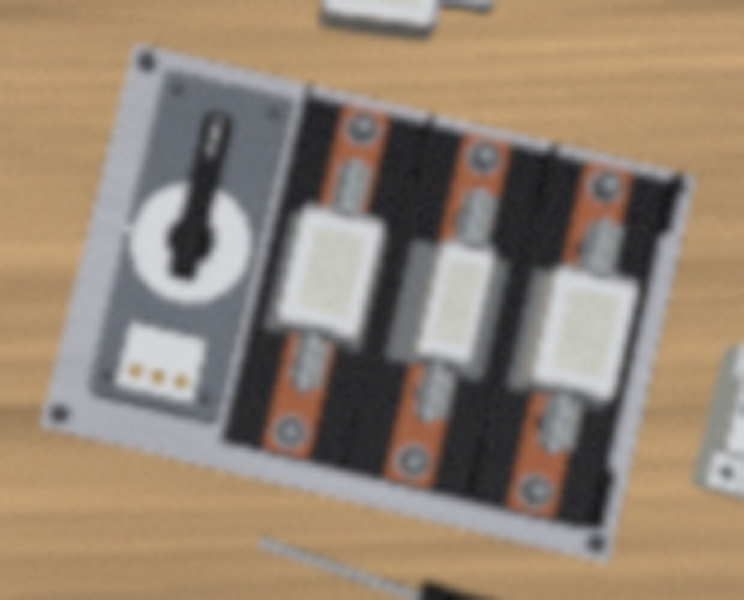

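The crop shows three fuses in the switch. The middle one (crop ~(458,305)) is clearly narrower than those at (328,270) and (580,330), so the slim fuse is in the middle pole. The handle bar runs from crop (183,275) to (217,120).

```bash
python3 - <<'E'
from h import *
import pickle
c=pickle.load(open("top.pkl","rb"))
f=lambda u,v:(275+u/4.8,125+v/4.8)
for n,p,z in[("tip",(218,112),.131),("tail",(182,278),.115),("esc",(190,242),.091),("slim top",(462,303),.112),("fa",(330,268),.116),("fb",(585,330),.116)]:
    print(n,onplane(c,f(*p),z).round(4))
E
python3 -m inch '[42,42,10,-7,43, 84,84,10,-14,43, 125,125,10,-21,43, 165,167,10,-28,43, 205,209,10,-35.5,43, 230,250,10,-35.5,43, 240,292,10,-35.5,43,255,330,10,-35.5,43,270,370,10,-35.5,43,290,410,10,-35.5,43]'
```

```text
tip [0.6043 0.0327 0.131 ]
tail [0.5151 0.0545 0.115 ]
esc [0.5376 0.0497 0.091 ]
slim top [ 0.4981 -0.1     0.112 ]
fa [ 0.5188 -0.0273  0.116 ]
fb [ 0.4815 -0.1667  0.116 ]
t: 0.93
tool_pos: [0.4714, -0.2348, 0.2281]
orientation: [-3.12, 0.365, 0.001]
force: [1.7, -0.6, -0.4]
opening: 0.0405
gripper_force: 0.0
```

```bash
python3 -m inch '[13,39,0,0,43, 26,78,0,0,43, 40,117,0,0,43, 53,156,0,0,43, 66,195,-10,0,43, 80,234,-20,0,43, 95,275,-28,0,43, 95,278,-38,0,43, 95,278,-48,0,43, 95,278,-48,0,43]'; python3 - <<'E'
from h import *
import pickle
s=robot.read_state();print(s["tool_pos"],s["orientation"],s["q"])
c=read_camera("top");d=read_camera("scene")
def crop(c,P,w=60,h=45):
    u,v=proj(c,P)[0].astype(int);print(u,v)
    return cv2.resize(c["image"][v-h:v+h,u-w:u+w],(400,300),interpolation=cv2.INTER_CUBIC)
P=[.56,.04,.13]
cv2.imwrite("pics/p1.png",np.hstack([crop(c,P),crop(d,P)]))
E
```

```text
t: 1.77
tool_pos: [0.5642, 0.0411, 0.1773]
orientation: [3.12, -0.362, -0.008]
force: [0.5, 0.6, -0.4]
opening: 0.0402
gripper_force: 0.0
[0.56417865 0.04109079 0.17726263] [ 3.11951605 -0.36243704 -0.00774219] [-1.75326738e-02  6.57263618e-02  1.63297796e+00 -5.99225488e-04
  1.44790128e+00  1.78466892e+00]
318 165
334 214
```

View pics/p1.png

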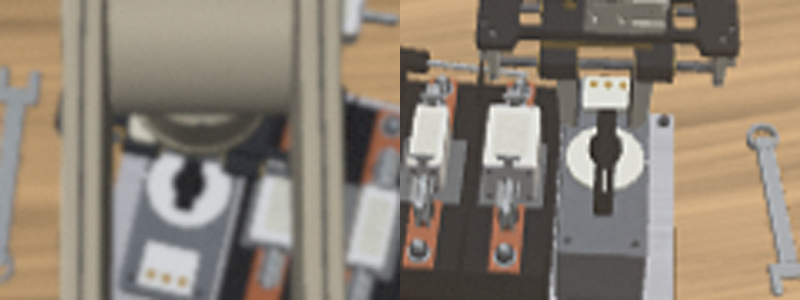

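The fingers (scene crop ~(568,100) and (640,100)) straddle the line of the handle bar at ~603, so I'll go down and grip.

```bash
python3 -m inch '[1,2,-20,0,43, 1,2,-40,0,43, 1,2,-55,0,43, 1,2,-65,0,43, 1,2,-72,0,43, 1,2,-72,0,10,1,2,-72,0,10,1,2,-72,0,10,1,2,-72,0,10,1,2,-72,0,10]' 30
python3 - <<'E'
import numpy as np
r=.030;a0=np.radians(-13.3);p=r*np.array([np.cos(a0),np.sin(a0)])
for k in range(1,16):
    a=a0+np.radians(6.5*k);print(k,(1000*(r*np.array([np.cos(a),np.sin(a)])-p)).round(1),6.5*k)
E
```

```text
t: 2.7
tool_pos: [0.568, 0.0433, 0.1098]
orientation: [-3.12, 0.365, -0.003]
force: [1.2, 0.7, 2.5]
opening: 0.0156
gripper_force: 29.9
1 [0.6 3.3] 6.5
2 [0.8 6.7] 13.0
3 [ 0.6 10.1] 19.5
4 [ 0.1 13.5] 26.0
5 [-0.9 16.8] 32.5
6 [-2.2 19.9] 39.0
7 [-3.8 22.9] 45.5
8 [-5.8 25.7] 52.0
9 [-8.1 28.2] 58.5
10 [-10.6  30.4] 65.0
11 [-13.4  32.4] 71.5
12 [-16.4  34. ] 78.0
13 [-19.5  35.3] 84.5
14 [-22.8  36.2] 91.0
15 [-26.2  36.7] 97.5
```

Gripped the bar (15.6 mm). Turning along the arc.

```bash
python3 -m inch '[0.6,3.3,0,6.5,10, 0.8,6.7,0,13,10, 0.6,10.1,0,19.5,10, 0.1,13.5,0,26,10, -0.9,16.8,0,32.5,10, -2.2,19.9,0,39,10, -3.8,22.9,0,45.5,10]' 40; python3 -c "
import numpy as np
r=.030
q=lambda d:1000*r*np.array([np.cos(np.radians(d)),np.sin(np.radians(d))])
for k in range(1,8):print((q(32.2+6.4*k)-q(32.2)).round(1),6.4*k)"
```

```text
t: 3.28
tool_pos: [0.5643, 0.0676, 0.1099]
orientation: [-3.015, -0.879, -0.005]
force: [0.9, 5.9, 2.5]
opening: 0.0157
gripper_force: 39.9
[-1.9  2.7] 6.4
[-4.2  5.2] 12.8
[-6.7  7.5] 19.200000000000003
[-9.4  9.4] 25.6
[-12.3  11. ] 32.0
[-15.4  12.3] 38.400000000000006
[-18.6  13.2] 44.800000000000004
```

```bash
python3 -m inch '[-1.9,2.7,0,6.4,10, -4.2,5.2,0,12.8,10, -6.7,7.5,0,19.2,10, -9.4,9.4,0,25.6,10, -12.3,11,0,32,10, -15.4,12.3,0,38.4,10, -18.6,13.2,0,44.5,10, -18.6,13.2,0,44.5,10]' 40; python3 - <<'E'
from h import *
s=robot.read_state();R=cv2.Rodrigues(s["orientation"])[0];print(np.degrees(np.arctan2(R[1,0],R[0,0])),s["wrist_torque"],s["force"])
E
```

```text
t: 3.95
tool_pos: [0.5453, 0.0815, 0.1099]
orientation: [-2.456, -1.957, -0.006]
force: [0.5, 8.7, 2.1]
opening: 0.0159
gripper_force: 40.1
77.10243642858585 [ 1.48639398 -0.02678157 -0.42136293] [0.49210201 8.7480661  2.07886633]
```

Handle turned ~90°. Release, rise and look.

```bash
python3 -m inch '[0,0,0,0,10, 0,0,0,0,40, 0,0,0,0,40, 0,0,0,0,40, 0,0,20,0,40, 0,0,55,0,40, 0,0,90,0,48, -10,-35,100,-7,48, -20,-70,100,-14,48, -30,-105,100,-21,48]'
python3 -m inch '[-5,-35,0,-7,48, -8,-70,0,-14,48,-8,-75,0,-21,48,-8,-75,0,-28,48,-8,-75,0,-35,48,-8,-75,0,-42,48,-8,-75,0,-49,48,-8,-75,0,-56,48,-8,-75,0,-63,48,-8,-75,0,-69.4,48]'
python3 - <<'E'
from h import *
s=robot.read_state();R=cv2.Rodrigues(s["orientation"])[0];print(np.degrees(np.arctan2(R[1,0],R[0,0])),s["tool_pos"])
c=read_camera("top");d=read_camera("scene")
def crop(c,P,w=60,h=45):
    u,v=proj(c,P)[0].astype(int)
    return cv2.resize(c["image"][v-h:v+h,u-w:u+w],(400,300),interpolation=cv2.INTER_CUBIC)
P=[.52,-.04,.13]
cv2.imwrite("pics/p2.png",np.hstack([crop(c,P),crop(d,P)]))
E
```

```text
t: 4.78
tool_pos: [0.5151, -0.0268, 0.2104]
orientation: [2.779, 1.46, 0.004]
force: [0.7, 0.0, -0.1]
opening: 0.0446
gripper_force: 0.0
t: 5.62
tool_pos: [0.5065, -0.1011, 0.2086]
orientation: [3.117, -0.386, -0.0]
force: [-1.0, 0.3, 0.2]
opening: 0.0444
gripper_force: 0.0
-14.118227477234646 [ 0.50651391 -0.10111486  0.20855343]
```

View pics/p2.png

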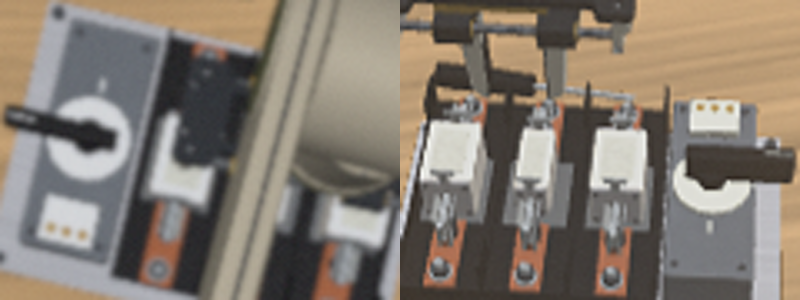

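The handle bar now points left (OFF) in both views, and all fuses are still seated. I'll cross-check the slim fuse's position from the scene view, where its top is at crop ~(537,150).

```bash
python3 - <<'E'
from h import *
d=read_camera("scene")
u,v=proj(d,[.52,-.04,.13])[0].astype(int)
im=d["image"];hsv=cv2.cvtColor(im,cv2.COLOR_BGR2HSV)
w=((hsv[...,1]<35)&(hsv[...,2]>195)).astype(np.uint8)
n,l,st,ce=cv2.connectedComponentsWithStats(w)
for i in range(1,n):
    x,y=ce[i]
    if st[i,4]>40 and abs(x-u)<60 and abs(y-v)<45: print(((x-u+60)*3.33+400,(y-v+45)*3.33),st[i],onplane(d,ce[i],.112).round(4),onplane(d,ce[i],.116).round(4))
p=lambda a,b:(u-60+(a-400)/3.333,v-45+b/3.333)
print(onplane(d,p(539,150),.112))
g=[onplane(d,p(*q),.2086) for q in((484,96),(550,98))];print(g)
a=np.radians(-13.3);print(proj(d,[[.5065,-.1011,.2086],[.5,-.0985,.112]])-[u-60,v-45])
E
```

```text
(np.float64(712.6632142857144), np.float64(114.91473214285719)) [329 192  15   9 112] [0.4846 0.0627 0.112 ] [0.4878 0.0619 0.116 ]
(np.float64(449.82717213114745), np.float64(148.3351229508197)) [248 199  18  17 244] [ 0.4769 -0.1665  0.112 ] [ 0.4802 -0.1664  0.116 ]
(np.float64(534.4024999999999), np.float64(153.29562500000003)) [277 201  11  17 144] [ 0.4965 -0.0961  0.112 ] [ 0.4997 -0.0963  0.116 ]
(np.float64(618.034435483871), np.float64(155.90576612903223)) [299 201  17  18 248] [ 0.5133 -0.0265  0.112 ] [ 0.5164 -0.027   0.116 ]
(np.float64(707.0976582278481), np.float64(191.93867088607595)) [324 211  23  15 158] [0.5656 0.0396 0.112 ] [0.5684 0.0389 0.116 ]
[ 0.49354876 -0.09180823  0.112     ]
[array([ 0.50846458, -0.13110585,  0.2086    ]), array([ 0.52074362, -0.08028163,  0.2086    ])]
[[36.41816699 26.56490147]
 [39.69024721 47.10978839]]
```

Both views agree on about (0.499, -0.097). Descend with 45 mm opening.

```bash
python3 -m inch '[-7.5,4.5,0,0.8,48, -7.5,4.5,-25,0.8,48, -7.5,4.5,-50,0.8,48, -7.5,4.5,-72,0.8,48, -7.5,4.5,-72,0.8,48]'; python3 - <<'E'
from h import *
s=robot.read_state();R=cv2.Rodrigues(s["orientation"])[0];print(np.degrees(np.arctan2(R[1,0],R[0,0])),s["tool_pos"])
d=read_camera("scene")
u,v=proj(d,[.5,-.1,.13])[0].astype(int)
cv2.imwrite("pics/p3.png",cv2.resize(d["image"][v-40:v+40,u-50:u+50],(750,600),interpolation=cv2.INTER_CUBIC))
E
```

```text
t: 6.18
tool_pos: [0.4955, -0.0951, 0.1316]
orientation: [-3.121, 0.348, 0.012]
force: [-0.2, -0.0, -0.8]
opening: 0.0447
gripper_force: 0.0
-12.728090548374942 [ 0.4955068  -0.09507582  0.13161249]
```

View pics/p3.png

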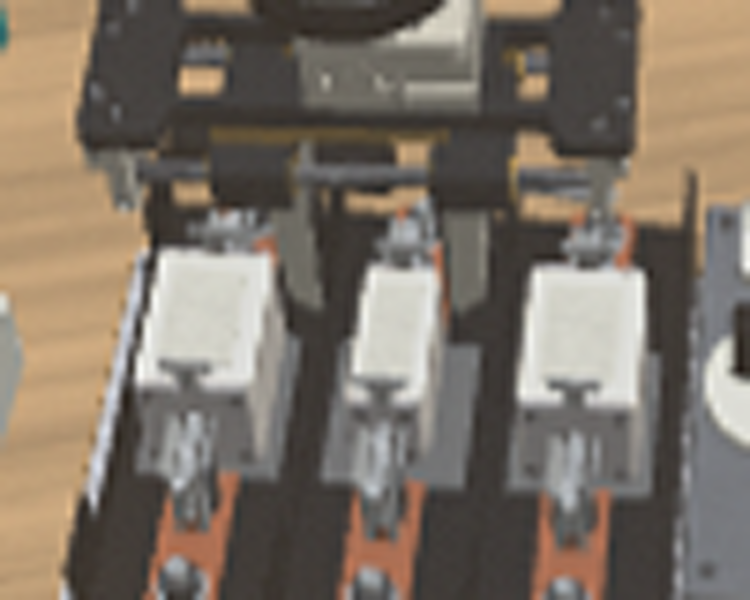

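The fingers (~(310,305) and ~(465,305)) straddle the slim fuse (~(395,330)) and clear both neighbours. Continue down and close gently, then firmly.

```bash
python3 -m inch '[3,0,-15,-0.5,48, 3,0,-30,-0.5,48, 3,0,-42,-0.5,48, 3,0,-48,-0.5,48, 3,0,-48,-0.5,48]'
python3 -m inch '[0,0,0,0,20,0,0,0,0,20,0,0,0,0,20,0,0,0,0,20,0,0,0,0,20,0,0,0,0,20]' 40; python3 -c "
from h import *
s=robot.read_state();print(s['force'],s['wrist_torque'],s['tool_pos'])"
```

```text
t: 6.65
tool_pos: [0.5014, -0.096, 0.0879]
orientation: [-3.12, 0.366, 0.003]
force: [-0.0, 0.4, 0.1]
opening: 0.045
gripper_force: 0.0
t: 7.15
tool_pos: [0.5029, -0.0966, 0.0898]
orientation: [3.12, -0.368, 0.003]
force: [-1.8, 0.3, 5.8]
opening: 0.0295
gripper_force: 39.9
[-1.77846789  0.255034    5.81090671] [-0.01140213  0.23005147 -0.12274391] [ 0.50290164 -0.0966428   0.08975014]
```

Holding 29.5 mm = slim body. Lift slowly through the clips.

```bash
python3 -m inch '[0,0,4,0,20,0,0,8,0,20,0,0,12,0,20,0,0,16,0,20,0,0,20,0,20,0,0,26,0,20,0,0,32,0,20,0,0,40,0,20]' 50; python3 -c "
from h import *
s=robot.read_state();print(s['force'],s['opening'],s['wrist_torque'])"
```

```text
t: 7.82
tool_pos: [0.5026, -0.0961, 0.1298]
orientation: [-3.12, 0.367, -0.002]
force: [0.7, -0.1, -4.2]
opening: 0.0295
gripper_force: 49.8
[ 0.73916601 -0.05006092 -4.23418716] 0.029549450723285037 [ 0.01492876 -0.01616185  0.00532708]
```

Fuse weight (~4 N) is on the fingers. Raise to 100 mm.

```bash
python3 -m inch '[0,0,10,0,20,0,0,22,0,20,0,0,36,0,20,0,0,48,0,20,0,0,56,0,20,0,0,60,0,20,0,0,60,0,20,0,0,60,0,20,0,0,60,0,20,0,0,60,0,20]'; python3 -m inch '[0,0,0,0,20,0,0,0,0,20,0,0,0,0,20,0,0,0,0,20,0,0,0,0,20,0,0,0,0,20]'; python3 - <<'E'
from h import *
s=robot.read_state();print(s["force"],s["tool_pos"],abs(s["dq"]).max())
d=read_camera("scene")
u,v=proj(d,[.51,-.06,.15])[0].astype(int)
cv2.imwrite("pics/p4.png",cv2.resize(d["image"][v-60:v+60,u-80:u+80],(800,600),interpolation=cv2.INTER_CUBIC))
E
```

```text
t: 8.65
tool_pos: [0.5016, -0.0961, 0.1875]
orientation: [-3.12, 0.368, 0.003]
force: [0.2, -0.9, -2.8]
opening: 0.0295
gripper_force: 49.8
t: 9.15
tool_pos: [0.5021, -0.0963, 0.1886]
orientation: [-3.12, 0.368, 0.0]
force: [-0.6, 0.2, -4.0]
opening: 0.0292
gripper_force: 49.8
[-0.58031057  0.24614062 -4.04298943] [ 0.5021399  -0.09625315  0.18855728] 0.0015152352025888318
```

View pics/p4.png

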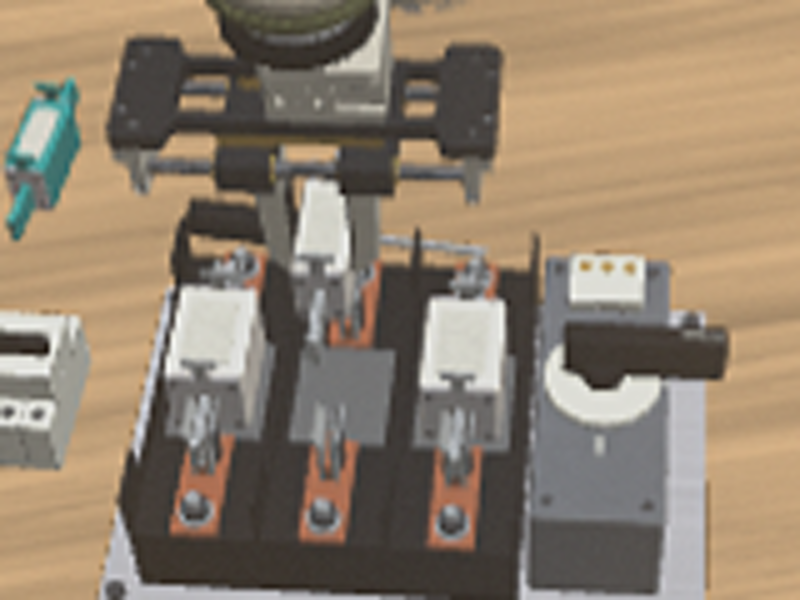

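The slim fuse (~(325,235)) is held level in the gripper above its empty clips. The handle is OFF (~(650,350)) and both full-width fuses are still seated, (215,330) and (462,340). Handing in.

```bash
python3 -c "
from plant import job
print(job.close_job())"
```

```text
the job is handed in; nothing more can be done
None
```

The handle is turned to OFF and the slim fuse, from the middle pole, is held level and still about 100 mm above its seat; both full-width fuses are still seated, and the job is handed in, though no verdict was returned.

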